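# Put the spare battery pack on charge

## Robot

A 6-joint arm with a two-finger parallel gripper is mounted at the origin on the work surface. World frame = base frame: x ahead of the robot, y to its left, z up, the work surface at z = 0. Lengths are in mm, angles in degrees, forces in N, time in s.
With the tool pointing down it reaches from about 325 to 775 mm from the base axis. Payload 5.5 kg.
Tool frame: the origin (TCP) lies at the very end of the fingers, on their centre line; the grasp point (between the pads) lies 19 mm behind it; z points along the fingers, y is the line along which they close (so a half turn about z gives the same grasp; the last joint's range is limited). The gripper opens to 88 mm and grips with 3 to 60 N. Pads are 20 mm wide; open, the fingers measure 115 mm over their backs; the gripper's body (75 mm by 178 mm) begins 61 mm behind the grasp point.
Start: joints at [72.324, 5.22, 70.514, -0, 104.267, -3.249], TCP at [149.492, 581.092, 191.831] pointing down, gripper open.
Joint ranges: [-164.24, 164.24], [-49.07, 125.15], [9.68, 141.18], [-86.29, 266.29], [3.28, 154.24], [-151.56, 151.56]. Speed limits (degrees/s): [147.25, 147.25, 172.46, 180, 180, 180].

## Interface

Orientations are given as [roll, pitch, yaw] about the fixed x, y, z axes, in that order (R = Rz(yaw) Ry(pitch) Rx(roll)).
In Python, from workcell import manip gives the robot as it stands.
- The arm moves only by the shell command python3 -m pendant 'ROWS' [FORCE]. ROWS is JSON, a list of rows, each an object of numbers: "x", "y", "z": the shift along the tool's x, y, z in cm; "rx", "ry", "rz": the turn, a rotation vector about the tool's x, y, z in rad; "gripper": the opening, from 0 (shut) to 1 (fully open). In form: [{"x": .., "y": .., "z": .., "rx": .., "ry": .., "rz": .., "gripper": ..}, ...]. A call has 1 to 20 rows; each row shifts and turns the commanded pose from where the row before left it, along the tool's axes as they then stand; what a row does not reach is not made up. A row lasts 1/10 s, in which the tool goes at most 50 mm and 8.59 degrees, less where a joint would pass 70% of its speed; a pose out of reach is approached as far as the arm can. A call is refused whole if a number of a shift passes 5 or a number of a turn 0.15, either way. A call with a gripper value outside its range is refused whole. The fingers move at their own pace and stop on an object; FORCE is the grip in N (left out, the last holds). Time passes only in rows, so rows that do not move let the fingers close. It gives the time, the measured TCP pose, the force, the opening and the grip force at its end, in the units of the state.
- manip.get_state(): the state, without advancing time (a new reading comes with each control period).
- manip.grab_frame(name): name is "scene" or "top"; returns a dict with "color" (384x512x3 uint8, red, green, blue), "range_z" (384x512 float32, mm along the optical axis (not along the pixel's ray), 0 where there is no reading), "fov_y" (degrees; the focal length in pixels is half the picture's height over the tangent of half this angle, whatever the lens; pixels are square), "cx", "cy" (the principal point, pixels), "rvec" (rotation vector, rad) and "tvec" (3), from world to camera coordinates, as OpenCV has them. Camera axes: x right, y down, z forward; pixel columns grow to the right and rows downward; lengths in mm; the calibration is good to about 2 mm. A picture is of the moment at which its call begins.
- manip.sign_off(): hands the job in; it is judged then, once.
The state is a dict: "time_s": time; "q": joint angles; "qvel": joint speeds; "joint_efforts": joint torques, N m; "position": TCP position; "tcp_rot": TCP orientation; "contact_force": force on the tool from outside, world axes, zero at the start; "wrist_torque": the same for the moment, N m; "gripper_width": finger opening in mm; "grip_force": force on a finger pad.
Only numpy, scipy, OpenCV 4.12 (cv2) and the standard library are available. Lean on these libraries where they do the work, as an engineer would, in place of code of your own. Each camera call takes 0.05 s, during which the arm holds its last target. There are 200 camera calls.

## Task

Take the spare battery pack out of the tray and lay it down on the bench with its label up and let go of it, so that you can take it again by its two long sides. Then turn it until its bevelled corner matches the free bay of the charger and lower it gently in, label up and fully home. Leave the pack that is already charging and the other things on the bench where they are.

Things in the scene. Friction and masses are not known exactly. Their poses are not given: they have to be found in the camera images.
- pack_center (a point): Centre of the spare battery pack: rigid grey block 118 mm long (own x), 62 wide (y), 34 thick (z), 0.3 to 0.5 kg. z points out of the label face. Seen from the label side, its corner at +x +y is cut off by a 45-degree bevel (24 by 24 mm); no other corner is. It starts in the tray on its plain long side (-y down, +y up), its upper side 66 mm above the bench, 36 mm above the tray's rim
- pack_label (a point): Middle of the spare pack's label face, 17 mm along the pack's z from its centre; axes as the pack's. The label face has a white paper label, a black charge gauge with four white dots and three thumb ribs; the opposite face (underside) has five brass contacts near the +x end
- pack_bevel (a point): Point of the spare pack's underside near the bevelled corner: 45 mm along x and 17 mm along y from the centre of the underside; axes as the pack's
- bay_free (a point): Free bay of the charger: centre of its floor, 24 mm above the bench. x along the bay, y across, z up. A pocket of the pack's outline (bevel at +x +y), 123 by 67 mm (2.5 mm clearance a side), 12 mm deep; its walls flare by 4 mm over their upper 8 mm. A seated pack has its axes as the bay's and stands 22 mm above the rim: the fingertips must hold it more than 12 mm above its underside
- bay_free_bevel (a point): Point on the free bay's floor near its bevelled corner, 45 mm along x and 17 mm along y from bay_free: where a seated pack's pack_bevel lies
- charger: Two-bay charger, fixed: white housing on a black base, 190 mm (its x) by 236 mm (its y), 36 mm high; origin at the centre of its underside. The free bay's centre lies 12 mm along x and 55 mm along +y, the other bay's 12 mm along x and 55 mm along -y; 48 mm separate the sides of two seated packs
- charging_center (a point): Centre of the other battery pack, like the spare, seated loose in the other bay (it shows how a pack sits); axes as the spare's. To be left alone
- tray: White plastic tray, fixed, 130 mm (its x) by 132 mm (its y), walls 4 mm thick and 30 mm high; origin at the centre of its underside. The spare pack stands in the narrow compartment: 38 mm wide, 124 mm long along y, floor 4 mm up, centred 42 mm along -x from the origin. The other compartment holds small things lower than the walls
- wash_bottle: White wash bottle, 68 mm across, 184 mm high, loose; origin at the centre of its foot. Bystander
- reagent: Glass jar with a blue cap, 66 mm across, 135 mm high, loose; origin at the centre of its foot. Bystander
- cups: Stack of white paper cups, 75 mm across, 136 mm high, light and loose; origin at the centre of its foot. Bystander
Things that resemble listed ones, but are neither listed nor needed, are in the scene too. Leave any turquoise look-alike of the part that bears pack_center alone.

How it is judged (in metres and radians):
On the way:
1. the spare pack lies on the bench, label up, and has been let go (angle between pack_label's own z axis and vertical below 0.1 rad and height (world z) of pack_label between 0.03 and 0.038 m and contact force between pack and the fingers below 0.1 N), for 0.2 s.
At the end, for the whole second after the job is handed in: The spare pack rests in the charger's free bay, label up: its centre within 5 mm and its bevelled corner within 7 mm of their places, its label face no more than 3 mm too high and level within 3 degrees, at rest and let go; the other pack is still in its bay (within 8 mm) (horizontal distance between pack_center and bay_free below 0.005 m and distance between pack_bevel and bay_free_bevel below 0.007 m and z of pack_label in the frame of bay_free below 0.037 m and angle between pack_label's own z axis and vertical below 0.05 rad and linear speed of pack below 0.02 m/s and distance of charging_center from where it was at the start of the episode below 0.008 m); the robot touches nothing.
It fails at once if the charging pack is shifted by more than 8 mm (distance of charging_center from where it was at the start of the episode above 0.008 m).
It fails at once if the wash bottle, the jar or the cups are shifted by more than 25 mm (distance of any of wash_bottle, reagent, cups from where it was at the start of the episode above 0.025 m).
It fails at once if the pack is dropped or forced into the charger (more than 60 N) (contact force between pack and charger above 60 N).
It also fails if it takes over 54 s, if anything falls off the work surface, if the arm or the gripper's body presses on something with over 40 N, if the wrist force passes 120 N, or if a joint passes its speed limit or range.

## Working session

There is one attempt and no reset: what is moved stays moved. The work goes in short steps, Python scripts to look and compute and a shell command to move; the robot and the scene stay as the last step left them, time stands still between calls to the robot, and variables do not carry over. Pictures are saved under pics/ and viewed, at most 10 in all, crops included, and the job is handed in when it is done.

```bash
mkdir -p pics; cat > h.py <<'E'
import numpy as np, cv2
from workcell import manip
def K(f):
    F=f["color"].shape[0]/2/np.tan(np.radians(f["fov_y"])/2); return np.array([[F,0,f["cx"]],[0,F,f["cy"]],[0,0,1.]])
def RT(f): return cv2.Rodrigues(np.array(f["rvec"],float))[0], np.array(f["tvec"],float).ravel()
def ray(f,uv,z):
    R,t=RT(f); c=-R.T@t; uv=np.atleast_2d(uv).astype(float)
    d=np.c_[uv,np.ones(len(uv))]@np.linalg.inv(K(f)).T@R
    return c+d*((z-c[2])/d[:,2])[:,None]
def cloud(f):
    R,t=RT(f); Z=f["range_z"]; v,u=np.mgrid[:Z.shape[0],:Z.shape[1]]
    p=np.stack([u,v,np.ones_like(u)],-1)@np.linalg.inv(K(f)).T*Z[...,None]
    P=(p-t)@R; P[Z==0]=np.nan; return P
def save(n,img): cv2.imwrite("pics/"+n+".png",cv2.cvtColor(img,cv2.COLOR_RGB2BGR))
E
python3 - <<'E'
from h import *
import pickle
fs={n:manip.grab_frame(n) for n in("scene","top")}
pickle.dump(fs,open("f0.pkl","wb"))
for n,f in fs.items():
    save(n+"0",f["color"]); R,t=RT(f); print(n,-R.T@t,f["fov_y"],f["cx"],f["cy"],R[2])
s=manip.get_state(); print(s)
E
```

```text
scene [ 972.89492801  646.63637216 1320.13089596] 47.20082744540465 246.61953829615257 181.43430103147614 [-0.26963742 -0.44567643 -0.85362063]
top [ 375.13137107   -9.95968411 1302.686616  ] 50.14135474226976 263.5603698857651 197.19457518727503 [ 0.14591562 -0.00658882 -0.9892751 ]
{'time_s': 0.1, 'q': array([ 7.23254532e+01,  5.25901322e+00,  7.05735105e+01, -1.27158818e-03,
        1.04268276e+02, -3.24950503e+00]), 'qvel': array([ 0.00961762, -0.06937036, -0.15265031, -0.11732038, -0.10480359,
       -0.06956937]), 'joint_efforts': array([ 1.52404391e-03, -4.47859025e+01, -4.07570422e+01,  6.99349609e-02,
        2.85068474e-02, -1.60060858e-04]), 'position': array([149.3878439 , 580.77183266, 190.83221387]), 'tcp_rot': array([-1.79899293e+02, -4.48280816e-03,  1.65574642e+02]), 'contact_force': array([-0.4208735 ,  0.60894342, -0.14323168]), 'wrist_torque': array([0.02054804, 0.01878698, 0.00338332]), 'grip_force': 0.0, 'gripper_width': 87.92114598483226}
```

View pics/scene0.png

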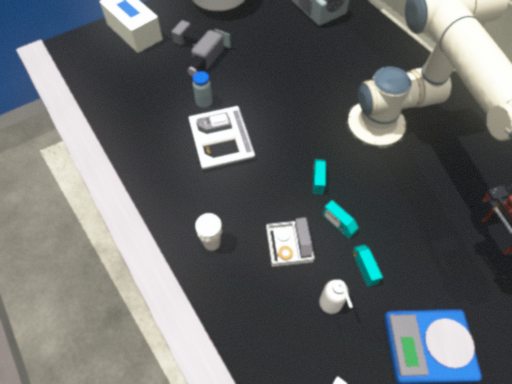

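View pics/top0.png

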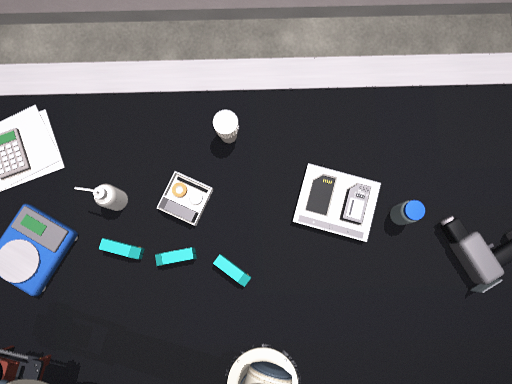

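The tray with the only grey upright pack is at scene (290,243) and top (185,198). The turquoise blocks at top (121,248), (176,257) and (232,270) are look-alikes. The charger is at top (337,203), with its free bay at about (321,195) and the charging pack at about (357,203). I'll confirm with one enlarged crop.

```bash
python3 - <<'E'
from h import *
import pickle
fs=pickle.load(open("f0.pkl","rb"))
def crop(n,u,v,w,h,k): return cv2.resize(fs[n]["color"][v:v+h,u:u+w],(w*k,h*k),interpolation=cv2.INTER_CUBIC)
a=crop("top",150,165,66,66,6)[:300,:400];a=crop("top",150,168,66,60,5)
b=crop("scene",258,210,66,60,5); c=crop("top",290,160,94,84,4)[:300]; d=crop("scene",183,98,80,75,4)
w=lambda x:cv2.copyMakeBorder(x[:300,:400],0,300-min(300,x.shape[0]),0,400-min(400,x.shape[1]),cv2.BORDER_CONSTANT)
save("crops",np.vstack([np.hstack([w(a),w(b)]),np.hstack([w(c),w(d)])]))
for n,boxes in(("top",dict(tray=(155,168,60,62),charger=(290,160,94,84))),("scene",dict(tray=(262,212,56,58),charger=(185,100,75,72)))):
    P=cloud(fs[n])
    for k,(u,v,w_,h_) in boxes.items():
        z=P[v:v+h_,u:u+w_,2].ravel(); z=z[np.isfinite(z)]
        H,e=np.histogram(z,bins=np.arange(-10,90,4)); print(n,k,dict((int(x),int(y)) for x,y in zip(e,H) if y))
E
```

```text
top tray {-10: 68, -6: 667, -2: 1159, 2: 526, 6: 136, 10: 120, 14: 198, 18: 96, 22: 70, 26: 152, 30: 77, 34: 7, 38: 6, 42: 11, 46: 15, 50: 10, 54: 14, 58: 53, 62: 206, 66: 105, 70: 6}
top charger {-10: 99, -6: 1050, -2: 1634, 2: 408, 6: 29, 10: 11, 14: 47, 18: 311, 22: 445, 26: 262, 30: 975, 34: 1516, 38: 308, 42: 13, 46: 9, 50: 76, 54: 394, 58: 266, 62: 16}
scene tray {-10: 38, -6: 375, -2: 859, 2: 559, 6: 151, 10: 141, 14: 215, 18: 127, 22: 84, 26: 124, 30: 87, 34: 21, 38: 12, 42: 18, 46: 34, 50: 25, 54: 26, 58: 44, 62: 153, 66: 132, 70: 11}
scene charger {-10: 55, -6: 580, -2: 1144, 2: 504, 6: 104, 10: 52, 14: 54, 18: 163, 22: 301, 26: 249, 30: 447, 34: 837, 38: 361, 42: 65, 46: 21, 50: 58, 54: 185, 58: 166, 62: 34, 66: 2}
```

View pics/crops.png

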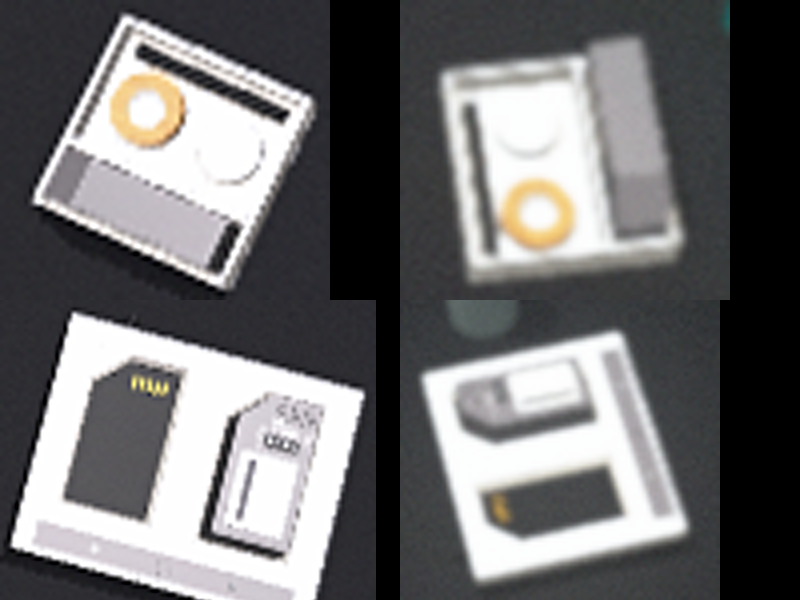

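The crop confirms it: the grey pack stands in the tray, top view about (150–215, 195–225). Its darker sloped end, the bevel, is at the left (world +y) end, near top px (163,203). The label therefore faces away from the robot, into the tray. The free bay (top px about 306–336 × 175–215) has its bevel at the far-left corner (+x, +y). Next I'll measure both from both views.

```bash
python3 - <<'E'
from h import *
import pickle
fs=pickle.load(open("f0.pkl","rb"))
def rect(p): 
    (c,s,a)=cv2.minAreaRect(p[:,:2].astype(np.float32)); return np.round(c,1),np.round(s,1),round(a,1)
def big(m):
    n,l,st,_=cv2.connectedComponentsWithStats(m.astype(np.uint8)); i=1+np.argmax(st[1:,4]); return l==i
B={"top":dict(tray=(152,165,64,64),ch=(288,158,96,88)),"scene":dict(tray=(260,210,58,60),ch=(183,98,75,74))}
for n,f in fs.items():
    P=cloud(f); g=f["color"].astype(int); V=g.max(2); S=V-g.min(2)
    def sub(b):
        m=np.zeros(V.shape,bool); u,v,w,h=b; m[v:v+h,u:u+w]=1; return m
    tm=sub(B[n]["tray"]); cm=sub(B[n]["ch"])
    z=cv2.medianBlur(np.nan_to_num(P[...,2]).astype(np.float32),3)
    m=big(tm&(z>55)); vu=np.argwhere(m); p=ray(f,vu[:,::-1],66)
    print(n,"packtop z",np.nanmedian(P[m][:,2]),"n",m.sum(),rect(p),"V",np.percentile(V[m],[5,50,95]))
    e=cv2.erode(m.astype(np.uint8),np.ones((3,3)))>0; q=P[e]; print("  cloud mean",np.nanmean(q,0).round(1))
    m=big(tm&(V>150)&(z<50)); cn=np.argwhere(m); print(n,"tray",rect(ray(f,cn[:,::-1],30)),np.nanmedian(P[m][:,2]))
    m=big(cm&(V>110)); cn=np.argwhere(m); print(n,"charger white",m.sum(),rect(ray(f,cn[:,::-1],36)))
    hull=cv2.convexHull(cn[:,::-1].astype(np.int32)); hm=np.zeros(V.shape,np.uint8); cv2.fillConvexPoly(hm,hull,1); hm=cv2.erode(hm,np.ones((7,7)))
    rim=(hm>0)&m&(z<44)&(z>30); print("  rim z",np.nanmedian(P[rim][:,2]))
    m=big((hm>0)&(V<110)&(z<34)); cn=np.argwhere(m); print("  floor",m.sum(),rect(ray(f,cn[:,::-1],24)),"at36",rect(ray(f,cn[:,::-1],36))[0],np.nanmedian(P[m][:,2]), "px",cn.mean(0)[::-1].round(1))
    m=big((hm>0)&(z>50)); cn=np.argwhere(m); print("  charging",m.sum(),rect(ray(f,cn[:,::-1],58)),np.nanmedian(P[m][:,2]))
T=fs["top"]; print("spots",ray(T,[(226,120),(252,195),(232,270),(176,257),(121,248),(411,211),(110,197)],0).round(0).tolist())
E
```

```text
scene packtop z 65.06458955817308 n 361 (array([530.8, 247.5]), array([109.8,  36. ]), 64.4) V [132. 168. 174.]
  cloud mean [530.6 248.5  65.3]
scene tray (array([571.1, 234.1]), array([140.9, 132.9]), 64.1) 14.448945763976015
scene charger white 2566 (array([ 542.1, -243.1]), array([251.5, 200.1]), 73.0)
  rim z 35.67529247662919
  floor 334 (array([ 568.7, -198.6]), array([ 52.6, 114.3]), 72.7) at36 [ 572.5 -190.8] 23.84857413816543 px [222.1 148.4]
  charging 443 (array([ 539.6, -296.3]), array([ 69.5, 117. ]), 73.4) 57.64436800122428
top packtop z 64.4392253918535 n 380 (array([525.3, 241. ]), array([103.,  34.]), 64.0) V [131. 194. 202.]
  cloud mean [525.1 240.7  65. ]
top tray (array([567.8, 229.1]), array([135.7, 132.2]), 64.0) 7.549991135688477
top charger white 3850 (array([ 542.2, -245.7]), array([238.2, 194.1]), 73.0)
  rim z 34.79550094945415
  floor 711 (array([ 570.7, -197.5]), array([ 64.8, 119.8]), 73.4) at36 [ 568.9 -195.7] 22.907815641724063 px [320.  195.1]
  charging 751 (array([ 536.1, -300.5]), array([ 63.1, 117.9]), 73.1) 57.187113229463236
spots [[828.0, 99.0, 0.0], [575.0, 18.0, 0.0], [340.0, 86.0, 0.0], [384.0, 261.0, 0.0], [417.0, 434.0, 0.0], [511.0, -489.0, 0.0], [580.0, 473.0, 0.0]]
```

Both views agree with the expected sizes and heights: pack centre about (530, 249), long axis at 64°, top 65–66 mm. The bay is at about (570, -196), with its x axis at -17°, and its floor is at 23–24 mm. Now I'll go over the pack.

```bash
python3 -m pendant '[{"x":-3,"y":-1.5,"gripper":0.75},{"x":-3,"y":-1.5},{"x":-3,"y":-1.5},{"x":-3,"y":-1.5},{"x":-3,"y":-1.5},{"x":-3,"y":-1.5},{"x":-3,"y":-1.5},{"x":-3,"y":-1.5},{"x":-3,"y":-1.5},{"x":-3,"y":-1.5},{"x":-3,"y":-1.5},{"x":-3,"y":-1.5},{"x":-3,"y":-1.5},{"x":-3,"y":-1.5},{"x":-3,"y":-1.5},{"rz":0.14},{"rz":0.14},{"rz":0.14},{"rz":0.14},{"rz":0.14}]' 25; python3 -m pendant '[{"rz":0.14},{"rz":0.14},{"rz":0.14},{"rz":0.14},{"rz":0.14},{"rz":0.14},{"rz":0.14},{"rz":0.093},{},{}]'
cat >> h.py <<'E'
from scipy.spatial.transform import Rotation as Ro
def tool():
    s=manip.get_state(); return np.array(s["position"]),Ro.from_euler("xyz",s["tcp_rot"],degrees=True).as_matrix(),s
def delta(target,yaw=None):
    p,R,s=tool(); d=R.T@(np.array(target)-p)/10; print("shift cm",d.round(2))
    if yaw is not None: print("rz then",Ro.from_matrix(R.T@Ro.from_euler("xyz",[180,0,yaw],degrees=True).as_matrix()).as_rotvec().round(3))
    print("pos",p.round(1),"rot",np.round(s["tcp_rot"],1),"q",s["q"].round(1),"t",s["time_s"],"F",s["contact_force"].round(1),"w",round(s["gripper_width"],1),"grip",round(s["grip_force"],1))
E
python3 -c "
from h import *
delta([530.5,249,100],64)"
```

```text
shift cm [-45.18 -22.62   9.12]
rz then [-1.000e-03  2.000e-03  1.773e+00]
pos [149.4 580.8 190.8] rot [-179.9   -0.   165.6] q [ 72.3   5.3  70.6  -0.  104.3  -3.2] t 0.1 F [-0.4  0.6 -0.1] w 87.9 grip 0.0invalid input
invalid input
```

```bash
python3 -m pendant '[{"x":-3,"y":-1.5,"z":0,"rx":0,"ry":0,"rz":0,"gripper":0.75}]' 25;  python3 -m pendant '[{"x":-3,"y":-1.5}]'
```

```text
time_s: 0.2
position: [172.7, 560.0, 190.4]
tcp_rot: [-179.9, -0.1, 165.8]
contact_force: [0.4, 0.3, -0.8]
gripper_width: 83.1
grip_force: 0.0invalid input
```

```bash
python3 -m pendant '[{"x":-4.2,"y":-2.1,"z":0,"rx":0,"ry":0,"rz":0,"gripper":0.75},{"x":-4.2,"y":-2.1,"z":0,"rx":0,"ry":0,"rz":0,"gripper":0.75},{"x":-4.2,"y":-2.1,"z":0,"rx":0,"ry":0,"rz":0,"gripper":0.75},{"x":-4.2,"y":-2.1,"z":0,"rx":0,"ry":0,"rz":0,"gripper":0.75},{"x":-4.2,"y":-2.1,"z":0,"rx":0,"ry":0,"rz":0,"gripper":0.75},{"x":-4.2,"y":-2.1,"z":0,"rx":0,"ry":0,"rz":0,"gripper":0.75},{"x":-4.2,"y":-2.1,"z":0,"rx":0,"ry":0,"rz":0,"gripper":0.75},{"x":-4.2,"y":-2.1,"z":0,"rx":0,"ry":0,"rz":0,"gripper":0.75},{"x":-4.2,"y":-2.1,"z":0,"rx":0,"ry":0,"rz":0,"gripper":0.75},{"x":-4.2,"y":-2.1,"z":0,"rx":0,"ry":0,"rz":0,"gripper":0.75}]' 25; python3 -m pendant '[{"x":0,"y":0,"z":0,"rx":0,"ry":0,"rz":0.14,"gripper":0.75},{"x":0,"y":0,"z":0,"rx":0,"ry":0,"rz":0.14,"gripper":0.75},{"x":0,"y":0,"z":0,"rx":0,"ry":0,"rz":0.14,"gripper":0.75},{"x":0,"y":0,"z":0,"rx":0,"ry":0,"rz":0.14,"gripper":0.75},{"x":0,"y":0,"z":0,"rx":0,"ry":0,"rz":0.14,"gripper":0.75},{"x":0,"y":0,"z":0,"rx":0,"ry":0,"rz":0.14,"gripper":0.75},{"x":0,"y":0,"z":0,"rx":0,"ry":0,"rz":0.14,"gripper":0.75},{"x":0,"y":0,"z":0,"rx":0,"ry":0,"rz":0.14,"gripper":0.75},{"x":0,"y":0,"z":0,"rx":0,"ry":0,"rz":0.14,"gripper":0.75},{"x":0,"y":0,"z":0,"rx":0,"ry":0,"rz":0.14,"gripper":0.75},{"x":0,"y":0,"z":0,"rx":0,"ry":0,"rz":0.14,"gripper":0.75},{"x":0,"y":0,"z":0,"rx":0,"ry":0,"rz":0.14,"gripper":0.75},{"x":0,"y":0,"z":0,"rx":0,"ry":0,"rz":0.09,"gripper":0.75},{"x":0,"y":0,"z":0,"rx":0,"ry":0,"rz":0,"gripper":0.75}]'
python3 -c "
from h import *
delta([530.5,249,38],64)"
```

```text
time_s: 1.2
position: [530.3, 249.5, 191.4]
tcp_rot: [-180.0, -0.0, 165.6]
contact_force: [-0.2, 0.3, 0.2]
gripper_width: 65.9
grip_force: 0.0
time_s: 2.6
position: [529.1, 251.0, 191.3]
tcp_rot: [-180.0, 0.0, 64.1]
contact_force: [-0.1, -0.1, -0.6]
gripper_width: 65.9
grip_force: 0.0
shift cm [-0.1   0.23 15.33]
rz then [-0.001  0.001  0.002]
pos [529.1 251.  191.3] rot [-180.     0.    64.1] q [ 22.1   3.   72.9  -0.  104.2  47.9] t 2.6 F [-0.1 -0.1 -0.6] w 65.9 grip 0.0
```

```bash
python3 -m pendant '[{"x":-0.1,"y":0.2,"z":4,"rx":0,"ry":0,"rz":0,"gripper":0.75},{"x":0,"y":0,"z":4,"rx":0,"ry":0,"rz":0,"gripper":0.75},{"x":0,"y":0,"z":3,"rx":0,"ry":0,"rz":0,"gripper":0.75},{"x":0,"y":0,"z":2.3,"rx":0,"ry":0,"rz":0,"gripper":0.75},{"x":0,"y":0,"z":1.6,"rx":0,"ry":0,"rz":0,"gripper":0.75},{"x":0,"y":0,"z":0.4,"rx":0,"ry":0,"rz":0,"gripper":0.75},{"x":0,"y":0,"z":0,"rx":0,"ry":0,"rz":0,"gripper":0.75}]'; python3 -m pendant '[{"x":0,"y":0,"z":0,"rx":0,"ry":0,"rz":0,"gripper":0.2},{"x":0,"y":0,"z":0,"rx":0,"ry":0,"rz":0,"gripper":0.2},{"x":0,"y":0,"z":0,"rx":0,"ry":0,"rz":0,"gripper":0.2},{"x":0,"y":0,"z":0,"rx":0,"ry":0,"rz":0,"gripper":0.2},{"x":0,"y":0,"z":0,"rx":0,"ry":0,"rz":0,"gripper":0.2},{"x":0,"y":0,"z":0,"rx":0,"ry":0,"rz":0,"gripper":0.2}]' 30
```

```text
time_s: 3.3
position: [530.6, 249.3, 38.8]
tcp_rot: [-180.0, 0.0, 64.2]
contact_force: [-0.3, 0.6, 1.1]
gripper_width: 65.7
grip_force: 0.0
time_s: 3.9
position: [530.6, 249.3, 38.9]
tcp_rot: [180.0, -0.0, 64.2]
contact_force: [0.0, 0.1, -0.3]
gripper_width: 21.1
grip_force: 0.0
```

The fingers closed to 21 mm without touching anything, so I'll take a look.

```bash
python3 - <<'E'
from h import *
a=manip.grab_frame("scene");b=manip.grab_frame("top")
A=cv2.resize(a["color"][190:290,240:340],(400,400),interpolation=cv2.INTER_CUBIC)
B=cv2.resize(b["color"][150:250,135:235],(400,400),interpolation=cv2.INTER_CUBIC)
save("g1",np.hstack([A,B]))
delta([530.5,249,38],64)
E
```

```text
shift cm [-0.03  0.    0.08]
rz then [-0.     0.     0.003]
pos [530.6 249.3  38.8] rot [-180.     0.    64.2] q [21.8  4.5 86.8 -0.  88.7 47.7] t 4.0 F [ 0.3 -0.6  0.1] w 17.9 grip 0.0
```

View pics/g1.png

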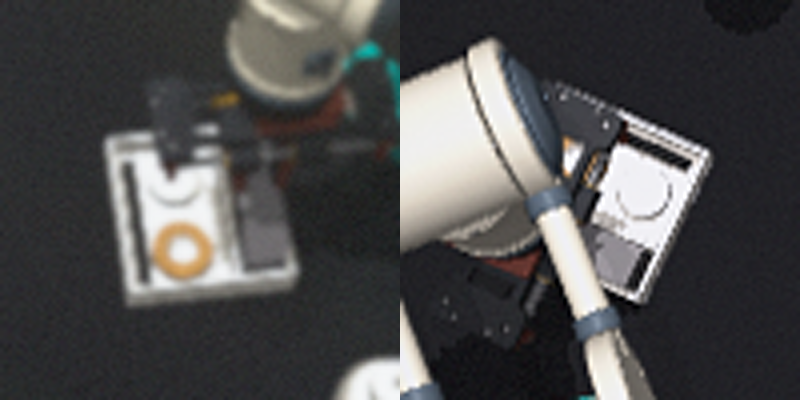

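```bash
python3 - <<'E'
from h import *
p,R,s=tool()
for n in("scene","top"):
    f=manip.grab_frame(n); P=cloud(f); g=f["color"].astype(int)
    q=(P-p)@R  # tool coords
    for lo,hi in((-30,5),(-60,-30),(-90,-60),(-130,-90),(-180,-130)):
        m=(q[...,2]>lo)&(q[...,2]<hi)&(np.hypot(q[...,0],q[...,1])<150)&np.isfinite(q[...,0])
        dark=m&(g.max(2)<90); red=m&(g[...,0]>g[...,2]+25)&(g[...,0]>g[...,1]+20); gr=m&(g.max(2)>=90)
        for k,mm in(("dark",dark),("red",red),("light",gr)):
            if mm.sum()>4: print(n,lo,k,mm.sum(),"x",np.percentile(q[mm][:,0],[2,50,98]).round(),"y",np.percentile(q[mm][:,1],[2,25,50,75,98]).round())
E
```

```text
scene -30 dark 144 x [-32.  13.  60.] y [-144.  -17.   -8.    1.   17.]
scene -30 light 261 x [-99.  25.  62.] y [-148. -132.   -9.    9.   80.]
scene -60 dark 39 x [-3. 12. 33.] y [-18. -10.  -8.  12.  18.]
scene -90 dark 20 x [-4. 12. 15.] y [-15. -12. -10.  -9.  14.]
scene -130 dark 117 x [-21.  29.  36.] y [-78. -49. -11.  15.  49.]
scene -130 light 36 x [-9. 29. 35.] y [35. 39. 51. 69. 81.]
scene -180 dark 785 x [-26.  17.  35.] y [-86. -62.  16.  62.  86.]
scene -180 red 24 x [-15.  23.  26.] y [-38. -28. -20.  11.  35.]
scene -180 light 71 x [-30.  19.  35.] y [-88.  26.  48.  73.  88.]
top -30 dark 39 x [-61. -59. -11.] y [-141.   -7.    3.    9.   14.]
top -30 light 191 x [-66. -42. -15.] y [-146. -126.  -11.    3.   15.]
top -60 light 11 x [-53. -39. -15.] y [-4. -0.  2.  5. 11.]
top -130 dark 65 x [-34. -28.   8.] y [-79. -52. -31.  50.  77.]
top -130 light 19 x [-33. -26. -21.] y [-15.  37.  41.  50.  73.]
top -180 dark 632 x [-33. -11.  29.] y [-88. -72. -46.  64.  85.]
top -180 light 33 x [-31. -15.  14.] y [-52.  48.  74.  86.  88.]
```

```bash
python3 - <<'E'
from h import *
f=manip.grab_frame("scene"); save("g2",cv2.resize(f["color"][195:265,270:350],(800,700),interpolation=cv2.INTER_CUBIC)[:600])
p,R,s=tool(); P=cloud(f); q=(P-p)@R
for v in range(212,244,2): print(v," ".join("%4.0f,%4.0f,%4.0f"%tuple(q[v,u]) if np.isfinite(q[v,u,0]) else " nan" for u in range(286,314,3)))
E
```

```text
212  -19,  60,-152  -17,  51,-154  -16,  43,-154  -16,  34,-152   11,  35,-205   26,  32,-232   33,  26,-244   34,  18,-246   38,  12,-252   40,   4,-252
214  -13,  61,-153  -14,  52,-149  -14,  43,-147  -16,  33,-140  -13,  25,-144   20,  28,-208   33,  25,-232   36,  18,-237   40,  11,-242   41,   3,-244
216   -8,  61,-150  -20,  49,-123 -101,  13,  44  -14,  33,-131  -10,  25,-138   25,  29,-206   27,  21,-209   29,  14,-212   40,  10,-231   42,   2,-234
218    1,  63,-156  -91,  26,  37  -93,  15,  42   -8,  33,-130   -6,  25,-133    5,  20,-152   33,  22,-208   35,  15,-212   36,   7,-212   38,  -1,-214
220    7,  64,-155  -85,  27,  38  -84,  16,  40   -3,  34,-128    2,  27,-135   11,  21,-152   20,  16,-170   33,  12,-193   36,   5,-199   41,  -1,-208
222   12,  65,-152  -64,  32,   9  -62,  23,   8   -2,  34,-117    8,  28,-135   19,  23,-155   26,  17,-169   24,   8,-163   23,  -2,-158   24, -10,-159
224   19,  66,-154   22,  58,-157   20,  49,-152   20,  40,-149   23,  32,-154   24,  24,-154   23,  14,-148   25,   6,-151   24,  -3,-146   25, -12,-146
226   25,  67,-154   2
[... 653 characters left out ...]
  16, -26   11,  12, -56   -0,  -2, -26    7,  -9, -39   14, -15, -54  -26, -43,  40
236  -21,  48,  21  -26,  37,  34  -24,  27,  34  -11,  22,   7    1,  16, -19   15,  12, -50    5,  -2, -22   10,  -9, -32   13, -17, -37  -17, -41,  37
238  -16,  49,  25  -19,  38,  35  -16,  29,  32   -4,  23,   5    6,  17, -14   10,   9, -22   12,  -0, -24   14,  -9, -27  -13, -31,  39  -10, -40,  35
240  -11,  49,  31  -12,  39,  36  -12,  29,  38   -1,  23,  15    9,  17,  -7   20,  11, -29   20,   2, -27   21,  -7, -27   22, -17, -25   -6, -40,  42
242   -4,  50,  30   -6,  40,  37   -4,  30,  35    2,  22,  24   10,  16,   8   24,  12, -25   29,   4, -32   28,  -6, -27   29, -15, -27    3, -38,  38
```

View pics/g2.png

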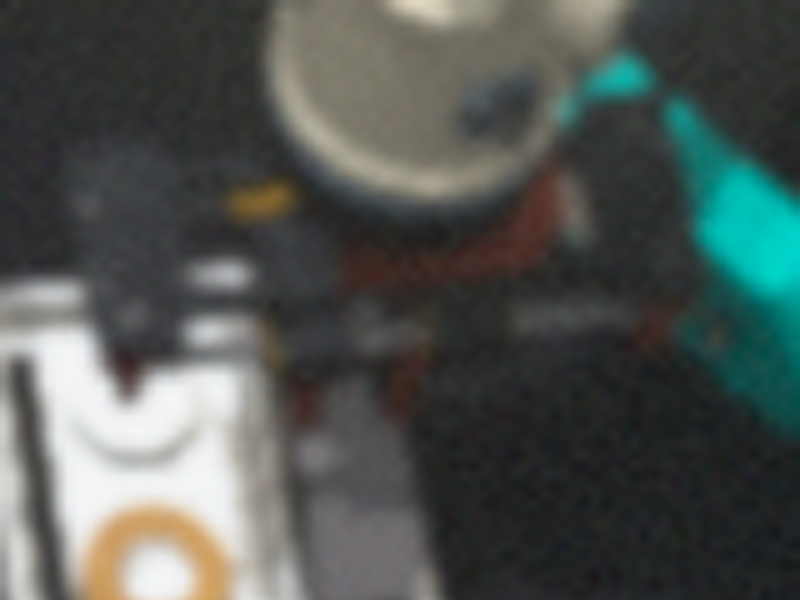

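The picture shows the red fingertips, scene px about (300,235) and (310,233), closed above the pack top. The range data puts the tips at z≈74 and the gripper body's underside 120 mm above the stated TCP, where 80 is specified. So the fingers really end about 35 mm higher than the reported TCP. The lateral pose is right, so I'll reopen, go lower in steps while watching the force, and close again.

```bash
python3 -m pendant '[{"x":0,"y":0,"z":0,"rx":0,"ry":0,"rz":0,"gripper":0.75},{"x":0,"y":0,"z":0,"rx":0,"ry":0,"rz":0,"gripper":0.75},{"x":0,"y":0,"z":0,"rx":0,"ry":0,"rz":0,"gripper":0.75},{"x":0,"y":0,"z":0,"rx":0,"ry":0,"rz":0,"gripper":0.75},{"x":0,"y":0,"z":0,"rx":0,"ry":0,"rz":0,"gripper":0.75},{"x":0,"y":0,"z":0,"rx":0,"ry":0,"rz":0,"gripper":0.75}]'; python3 -m pendant '[{"x":0,"y":0,"z":1,"rx":0,"ry":0,"rz":0,"gripper":0.75},{"x":0,"y":0,"z":0.7,"rx":0,"ry":0,"rz":0,"gripper":0.75},{"x":0,"y":0,"z":0,"rx":0,"ry":0,"rz":0,"gripper":0.75}]'
python3 - <<'E'
from h import *
delta([530.5,249,10])
p,R,s=tool(); f=manip.grab_frame("scene"); q=(cloud(f)-p)@R; g=f["color"].astype(int)
red=(g[...,0]>g[...,1]*1.35)&(g[...,0]>g[...,2]*1.35)&(np.hypot(q[...,0],q[...,1])<70)&(q[...,2]>-110)&(abs(q[...,0])<20)
print(red.sum(),q[red].round(0).tolist()[:40])
E
```

```text
time_s: 4.75
position: [530.6, 249.3, 38.8]
tcp_rot: [-180.0, 0.0, 64.2]
contact_force: [0.4, -0.7, 0.7]
gripper_width: 62.0
grip_force: 0.0
time_s: 5.05
position: [529.4, 248.8, 19.5]
tcp_rot: [-179.9, 0.1, 64.2]
contact_force: [1.2, -0.7, -0.7]
gripper_width: 66.0
grip_force: 0.0
shift cm [0.06 0.09 0.95]
pos [529.4 248.8  19.5] rot [-1.799e+02  1.000e-01  6.420e+01] q [21.8  5.1 88.2 -0.  86.9 47.7] t 5.05 F [ 1.2 -0.7 -0.7] w 66.0 grip 0.0
8 [[12.0, -37.0, -69.0], [13.0, -40.0, -71.0], [11.0, -39.0, -59.0], [13.0, -41.0, -61.0], [12.0, -36.0, -54.0], [14.0, -38.0, -59.0], [12.0, -40.0, -46.0], [12.0, -38.0, -39.0]]
```

```bash
python3 -m pendant '[{"x":0,"y":0.1,"z":0.7,"rx":0,"ry":0,"rz":0,"gripper":0.75},{"x":0,"y":0,"z":0.7,"rx":0,"ry":0,"rz":0,"gripper":0.75},{"x":0,"y":0,"z":0.3,"rx":0,"ry":0,"rz":0,"gripper":0.75},{"x":0,"y":0,"z":0,"rx":0,"ry":0,"rz":0,"gripper":0.75}]'; python3 -m pendant '[{"x":0,"y":0,"z":0,"rx":0,"ry":0,"rz":0,"gripper":0.2},{"x":0,"y":0,"z":0,"rx":0,"ry":0,"rz":0,"gripper":0.2},{"x":0,"y":0,"z":0,"rx":0,"ry":0,"rz":0,"gripper":0.2},{"x":0,"y":0,"z":0,"rx":0,"ry":0,"rz":0,"gripper":0.2},{"x":0,"y":0,"z":0,"rx":0,"ry":0,"rz":0,"gripper":0.2},{"x":0,"y":0,"z":0,"rx":0,"ry":0,"rz":0,"gripper":0.2}]' 30
python3 - <<'E'
from h import *
delta([530.5,249,10])
p,R,s=tool(); f=manip.grab_frame("scene"); q=(cloud(f)-p)@R; g=f["color"].astype(int)
red=(g[...,0]>g[...,1]*1.3)&(g[...,0]>g[...,2]*1.3)&(np.hypot(q[...,0],q[...,1])<70)&(q[...,2]>-110)&(abs(q[...,0])<20)
print(red.sum(),q[red].round(0).tolist()[:40])
E
```

```text
time_s: 5.5
position: [531.0, 248.7, 3.9]
tcp_rot: [-179.9, 0.1, 64.2]
contact_force: [-0.8, 0.8, -0.5]
gripper_width: 65.8
grip_force: 0.0
time_s: 6.1
position: [531.3, 249.1, 5.1]
tcp_rot: [-180.0, -0.0, 64.2]
contact_force: [-2.3, 0.8, 2.3]
gripper_width: 33.7
grip_force: 30.0
shift cm [-0.04 -0.07 -0.49]
pos [531.3 249.1   5.1] rot [-180.    -0.    64.2] q [21.8  5.7 89.   0.  85.3 47.6] t 6.1 F [-2.3  0.8  2.3] w 33.7 grip 30.0
10 [[12.0, -21.0, -74.0], [14.0, -23.0, -79.0], [12.0, -22.0, -67.0], [13.0, -24.0, -69.0], [15.0, -21.0, -65.0], [13.0, -25.0, -61.0], [11.0, 21.0, -53.0], [14.0, -23.0, -49.0], [12.0, 23.0, -48.0], [13.0, 21.0, -51.0]]
```

```bash
python3 -m pendant '[{"x":0,"y":0,"z":-1,"rx":0,"ry":0,"rz":0,"gripper":0.2},{"x":0,"y":0,"z":-2,"rx":0,"ry":0,"rz":0,"gripper":0.2},{"x":0,"y":0,"z":-3,"rx":0,"ry":0,"rz":0,"gripper":0.2},{"x":0,"y":0,"z":-3,"rx":0,"ry":0,"rz":0,"gripper":0.2},{"x":0,"y":0,"z":-3,"rx":0,"ry":0,"rz":0,"gripper":0.2},{"x":0,"y":0,"z":-1,"rx":0,"ry":0,"rz":0,"gripper":0.2},{"x":0,"y":0,"z":0,"rx":0,"ry":0,"rz":0,"gripper":0.2}]'
python3 - <<'E'
from h import *
delta([545,10,135])
p,R,s=tool()
for n in("scene","top"):
    f=manip.grab_frame(n); q=(cloud(f)-p)@R; g=f["color"].astype(int)
    lim=(abs(q[...,1])<60)&(abs(q[...,0])<70)&(q[...,2]>-110)&(q[...,2]<60)
    red=lim&(g[...,0]>g[...,1]*1.3)&(g[...,0]>g[...,2]*1.3)
    print(n,"red zmax",np.sort(q[red][:,2])[-8:].round(0))
    pk=lim&~red&(abs(q[...,1])<28)&(g.max(2)>70)&(q[...,2]>-60)
    print(" pack",pk.sum(),np.percentile(q[pk],[2,20,50,80,98],axis=0).round(0).tolist())
E
```

```text
time_s: 6.85
position: [532.4, 249.0, 136.4]
tcp_rot: [179.9, -0.1, 64.1]
contact_force: [0.6, 0.7, -4.7]
gripper_width: 33.8
grip_force: 30.0
shift cm [-20.96  11.55   0.12]
pos [532.4 249.  136.4] rot [ 1.799e+02 -1.000e-01  6.410e+01] q [21.8  2.9 78.5 -0.  98.4 47.6] t 6.85 F [ 0.6  0.7 -4.7] w 33.8 grip 30.0
scene red zmax [-60. -58. -56. -54. -49. -48. -46. -44.]
 pack 253 [[-12.0, -17.0, -60.0], [24.0, -9.0, -58.0], [45.0, 4.0, -46.0], [56.0, 16.0, -32.0], [61.0, 24.0, -3.0]]
top red zmax [-47.]
 pack 156 [[-60.0, -18.0, -59.0], [-54.0, -9.0, -58.0], [-42.0, 2.0, -57.0], [-29.0, 10.0, -55.0], [-16.0, 15.0, -1.0]]
```

Gripped and lifted: the wrist force reads 4.7 N, and the pack spans tool z −59…+3, centred between the fingers. Next I'll carry it to the clear area and tilt it label-side up.

```bash
python3 -m pendant '[{"x":-3.2,"y":2.8,"z":0,"rx":0,"ry":0,"rz":0,"gripper":0.2},{"x":-3.2,"y":2.8,"z":0,"rx":0,"ry":0,"rz":0,"gripper":0.2},{"x":-3.2,"y":2.8,"z":0,"rx":0,"ry":0,"rz":0,"gripper":0.2},{"x":-3.2,"y":2.8,"z":0,"rx":0,"ry":0,"rz":0,"gripper":0.2},{"x":-3.2,"y":2.8,"z":0,"rx":0,"ry":0,"rz":0,"gripper":0.2},{"x":-3.2,"y":2.8,"z":0,"rx":0,"ry":0,"rz":0,"gripper":0.2},{"x":0,"y":0,"z":0,"rx":-0.12,"ry":0,"rz":0,"gripper":0.2},{"x":0,"y":0,"z":0,"rx":-0.12,"ry":0,"rz":0,"gripper":0.2},{"x":0,"y":0,"z":0,"rx":-0.12,"ry":0,"rz":0,"gripper":0.2},{"x":0,"y":0,"z":0,"rx":-0.12,"ry":0,"rz":0,"gripper":0.2},{"x":0,"y":0,"z":0,"rx":-0.12,"ry":0,"rz":0,"gripper":0.2},{"x":0,"y":0,"z":0,"rx":-0.12,"ry":0,"rz":0,"gripper":0.2},{"x":0,"y":0,"z":0,"rx":-0.12,"ry":0,"rz":0,"gripper":0.2},{"x":0,"y":0,"z":0,"rx":0,"ry":0,"rz":0,"gripper":0.2}]'
python3 - <<'E'
from h import *
delta([600,0,20])
p,R,s=tool(); print(R.round(2).tolist())
for n in("scene","top"):
    f=manip.grab_frame(n); P=cloud(f); q=(P-p)@R; g=f["color"].astype(int)
    lim=(abs(q[...,1])<40)&(abs(q[...,0])<75)&(q[...,2]>-75)&(q[...,2]<30)&(g.max(2)>90)&(P[...,2]>40)
    print(n,lim.sum(),np.percentile(q[lim],[2,20,50,80,98],axis=0).round(0).tolist(),"world z",np.percentile(P[lim][:,2],[1,5,50,99]).round())
E
```

```text
time_s: 8.35
position: [593.4, 3.3, 123.0]
tcp_rot: [132.5, 0.5, 64.3]
contact_force: [-1.7, 0.3, -6.1]
gripper_width: 33.6
grip_force: 30.0
shift cm [ 0.09 -7.09  7.5 ]
pos [593.4   3.3 123. ] rot [132.5   0.5  64.3] q [ 15.  -31.7 121.4 -35.6  56.6  51.4] t 8.35 F [-1.7  0.3 -6.1] w 33.6 grip 30.0
[[0.43, 0.61, 0.66], [0.9, -0.29, -0.33], [-0.01, 0.74, -0.68]]
scene 593 [[-54.0, -12.0, -67.0], [-27.0, 13.0, -56.0], [14.0, 16.0, -39.0], [42.0, 19.0, -15.0], [59.0, 27.0, -2.0]] world z [134. 137. 158. 191.]
top 457 [[-57.0, -10.0, -64.0], [-47.0, 17.0, -60.0], [-29.0, 20.0, -31.0], [23.0, 21.0, -13.0], [56.0, 28.0, -2.0]] world z [137. 140. 158. 181.]
```

```bash
python3 -m pendant '[{"x":0,"y":-1.85,"z":1.7,"rx":0,"ry":0,"rz":0,"gripper":0.2},{"x":0,"y":-1.85,"z":1.7,"rx":0,"ry":0,"rz":0,"gripper":0.2},{"x":0,"y":-1.85,"z":1.7,"rx":0,"ry":0,"rz":0,"gripper":0.2},{"x":0,"y":-1.48,"z":1.36,"rx":0,"ry":0,"rz":0,"gripper":0.2},{"x":0,"y":0,"z":0,"rx":0,"ry":0,"rz":0,"gripper":0.2},{"x":0,"y":0,"z":0,"rx":0,"ry":0,"rz":0,"gripper":0.2}]'
python3 - <<'E'
from h import *
delta([600,0,14.6])
p,R,s=tool()
for n in("scene","top"):
    f=manip.grab_frame(n); P=cloud(f); q=(P-p)@R; g=f["color"].astype(int)
    lim=(abs(q[...,1])<40)&(abs(q[...,0])<75)&(q[...,2]>-75)&(q[...,2]<30)&(g.max(2)>90)
    print(n,lim.sum(),np.percentile(q[lim],[2,20,50,80,98],axis=0).round(0).tolist(),"world z",np.percentile(P[lim][:,2],[1,5,50,99]).round())
E
```

```text
time_s: 9.05
position: [601.4, 1.9, 41.1]
tcp_rot: [131.9, -0.0, 64.1]
contact_force: [0.9, 0.8, -4.0]
gripper_width: 34.1
grip_force: 30.0
shift cm [-0.23 -2.    1.74]
pos [601.4   1.9  41.1] rot [131.9  -0.   64.1] q [ 14.6 -26.2 126.7 -41.1  47.3  60.4] t 9.05 F [ 0.9  0.8 -4. ] w 34.1 grip 30.0
scene 537 [[-55.0, -10.0, -65.0], [-28.0, 13.0, -55.0], [14.0, 17.0, -39.0], [43.0, 19.0, -15.0], [60.0, 29.0, -1.0]] world z [ 52.  56.  75. 109.]
top 413 [[-57.0, -12.0, -63.0], [-46.0, 14.0, -58.0], [-28.0, 16.0, -30.0], [27.0, 18.0, -13.0], [55.0, 26.0, -1.0]] world z [52. 55. 73. 95.]
```

```bash
python3 -m pendant '[{"x":0,"y":-0.74,"z":0.67,"rx":0,"ry":0,"rz":0,"gripper":0.2},{"x":0,"y":-0.74,"z":0.67,"rx":0,"ry":0,"rz":0,"gripper":0.2},{"x":0,"y":0,"z":0,"rx":0,"ry":0,"rz":0,"gripper":0.2}]'; python3 -m pendant '[{"x":0,"y":-0.22,"z":0.2,"rx":0,"ry":0,"rz":0,"gripper":0.2},{"x":0,"y":0,"z":0,"rx":0,"ry":0,"rz":0,"gripper":0.2}]';  python3 -m pendant '[{"x":0,"y":-0.22,"z":0.2,"rx":0,"ry":0,"rz":0,"gripper":0.2},{"x":0,"y":0,"z":0,"rx":0,"ry":0,"rz":0,"gripper":0.2}]'
```

```text
time_s: 9.45
position: [598.9, 1.9, 16.7]
tcp_rot: [132.0, 0.1, 64.1]
contact_force: [0.4, -0.2, -4.5]
gripper_width: 33.6
grip_force: 30.0
time_s: 9.65
position: [600.0, 2.3, 15.9]
tcp_rot: [131.9, 0.0, 64.2]
contact_force: [0.7, -0.5, -4.7]
gripper_width: 33.4
grip_force: 30.0
time_s: 9.85
position: [600.3, 2.3, 13.5]
tcp_rot: [131.9, -0.0, 64.2]
contact_force: [0.1, -0.0, -2.5]
gripper_width: 33.8
grip_force: 30.0
```

The edge touched the bench at TCP z≈13.5 (14.6 predicted). Now I'll open partly so the pack tips onto the lower finger, then pull back along the tool axis.

```bash
python3 -m pendant '[{"x":0,"y":0,"z":0,"rx":0,"ry":0,"rz":0,"gripper":0.62},{"x":0,"y":0,"z":0,"rx":0,"ry":0,"rz":0,"gripper":0.62},{"x":0,"y":0,"z":0,"rx":0,"ry":0,"rz":0,"gripper":0.62},{"x":0,"y":0,"z":0,"rx":0,"ry":0,"rz":0,"gripper":0.62},{"x":0,"y":0,"z":0,"rx":0,"ry":0,"rz":0,"gripper":0.62}]'; python3 -m pendant '[{"x":0,"y":0,"z":-1,"rx":0,"ry":0,"rz":0,"gripper":0.62},{"x":0,"y":0,"z":-1,"rx":0,"ry":0,"rz":0,"gripper":0.62},{"x":0,"y":0,"z":-1,"rx":0,"ry":0,"rz":0,"gripper":0.62},{"x":0,"y":0,"z":-1.5,"rx":0,"ry":0,"rz":0,"gripper":0.62},{"x":0,"y":0,"z":-2,"rx":0,"ry":0,"rz":0,"gripper":0.62},{"x":0,"y":0,"z":-3,"rx":0,"ry":0,"rz":0,"gripper":0.62},{"x":0,"y":0,"z":-3,"rx":0,"ry":0,"rz":0,"gripper":0.62},{"x":0,"y":0,"z":0,"rx":0,"ry":0,"rz":0,"gripper":0.62},{"x":0,"y":0,"z":0,"rx":0,"ry":0,"rz":0,"gripper":0.62}]'
python3 - <<'E'
from h import *
delta([565,15,150],64)
a=manip.grab_frame("scene");b=manip.grab_frame("top")
for n,f in(("scene",a),("top",b)):
    P=cloud(f); g=f["color"].astype(int); m=(np.hypot(P[...,0]-565,P[...,1]-15)<75)&(P[...,2]>15)&(P[...,2]<60)&(g.max(2)>80)
    print(n,m.sum(),np.percentile(P[m],[2,20,50,80,98],axis=0).round(0).tolist())
A=cv2.resize(a["color"][120:220,200:330],(390,300),interpolation=cv2.INTER_CUBIC);B=cv2.resize(b["color"][150:250,190:320],(390,300),interpolation=cv2.INTER_CUBIC)
save("laid",np.hstack([A,B]))
E
```

```text
time_s: 10.35
position: [600.5, 2.4, 13.9]
tcp_rot: [131.8, -0.0, 64.2]
contact_force: [0.2, 0.8, -1.0]
gripper_width: 54.5
grip_force: 0.5
time_s: 11.25
position: [516.7, 43.7, 98.5]
tcp_rot: [131.8, -0.1, 64.3]
contact_force: [0.8, -0.7, -1.4]
gripper_width: 54.3
grip_force: 0.0
shift cm [-0.48  7.57  0.74]
rz then [ 0.842 -0.004  0.003]
pos [516.7  43.7  98.5] rot [ 1.318e+02 -1.000e-01  6.430e+01] q [ 26.2 -42.9 131.  -40.7  64.   61.2] t 11.25 F [ 0.8 -0.7 -1.4] w 54.3 grip 0.0
scene 555 [[521.0, -32.0, 26.0], [544.0, -8.0, 31.0], [564.0, 25.0, 34.0], [586.0, 55.0, 36.0], [608.0, 73.0, 39.0]]
top 696 [[519.0, -35.0, 28.0], [541.0, -12.0, 31.0], [561.0, 18.0, 33.0], [581.0, 49.0, 35.0], [603.0, 68.0, 39.0]]
```

View pics/laid.png

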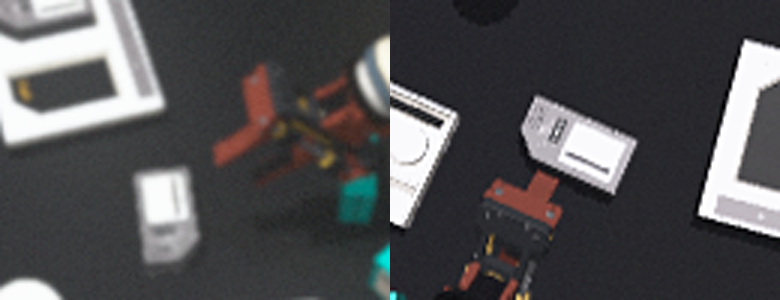

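The pack lies flat at about 33–34 mm with its label up. The bevel is at the +y end on the robot side, left-lower in the top view at about px (366,250)/3 of the crop. The fingers are clear of it. I'll measure its outline, then swing the tool vertical above it.

```bash
cat > lay.py <<'E'
from h import *
def big(m):
    n,l,st,_=cv2.connectedComponentsWithStats(m.astype(np.uint8)); i=1+np.argmax(st[1:,4]); return l==i
for n in("scene","top"):
    f=manip.grab_frame(n); P=cloud(f); g=f["color"].astype(int); z=P[...,2]
    m=big((np.hypot(P[...,0]-563,P[...,1]-18)<85)&(z>18)&(z<60)&(g.max(2)>85)&(g[...,0]<g[...,2]*1.25))
    p=ray(f,np.argwhere(m)[:,::-1],34); print(n,m.sum(),cv2.minAreaRect(p[:,:2].astype(np.float32)),p.mean(0).round(1),np.nanmedian(z[m]).round(1))
E
python3 lay.py
python3 -m pendant '[{"x":-0.1,"y":2.2,"z":-0.3,"rx":0,"ry":0,"rz":0,"gripper":0.95},{"x":-0.1,"y":2.2,"z":-0.3,"rx":0,"ry":0,"rz":0,"gripper":0.95},{"x":-0.1,"y":2.2,"z":-0.3,"rx":0,"ry":0,"rz":0,"gripper":0.95},{"x":-0.1,"y":2.2,"z":-0.3,"rx":0,"ry":0,"rz":0,"gripper":0.95},{"x":0,"y":0,"z":0,"rx":0.12,"ry":0,"rz":0,"gripper":0.95},{"x":0,"y":0,"z":0,"rx":0.12,"ry":0,"rz":0,"gripper":0.95},{"x":0,"y":0,"z":0,"rx":0.12,"ry":0,"rz":0,"gripper":0.95},{"x":0,"y":0,"z":0,"rx":0.12,"ry":0,"rz":0,"gripper":0.95},{"x":0,"y":0,"z":0,"rx":0.12,"ry":0,"rz":0,"gripper":0.95},{"x":0,"y":0,"z":0,"rx":0.12,"ry":0,"rz":0,"gripper":0.95},{"x":0,"y":0,"z":0,"rx":0.12,"ry":0,"rz":0,"gripper":0.95},{"x":0,"y":0,"z":0,"rx":0,"ry":0,"rz":0,"gripper":0.95}]'
```

```text
scene 553 ((563.9947509765625, 23.857433319091797), (120.62448120117188, 62.51727294921875), 64.0917739868164) [564.3  23.2  34. ] 33.8
top 693 ((561.2017822265625, 20.678890228271484), (117.0369873046875, 60.798072814941406), 64.0756607055664) [560.9  18.4  34. ] 33.2
time_s: 12.65
position: [560.8, 15.1, 165.4]
tcp_rot: [-179.5, 0.2, 63.9]
contact_force: [-0.4, -0.3, -0.9]
gripper_width: 83.4
grip_force: 0.0
```

```bash
python3 - <<'E'
from h import *
delta([562.6,22.3,60],64.1)
p,R,s=tool()
for n in("scene","top"):
    f=manip.grab_frame(n); q=(cloud(f)-p)@R
    for sg in(1,-1):
        m=(abs(q[...,0])<16)&(sg*q[...,1]>30)&(sg*q[...,1]<65)&(q[...,2]>-90)&(q[...,2]<60)
        print(n,sg,np.sort(q[m][:,2])[-20:].round(0))
E
```

```text
shift cm [ 0.77 -0.06 10.53]
rz then [-0.009  0.004 -0.003]
pos [560.8  15.1 165.4] rot [-179.5    0.2   63.9] q [ -1.9  -0.5  79.    0.  102.   24.1] t 12.65 F [-0.4 -0.3 -0.9] w 83.4 grip 0.0
scene 1 [-65. -65. -63. -61. -61. -59. -59. -57. -57. -50. -48. -48. -46. -43.
 -42. -40. -39. -39. -36. -32.]
scene -1 [-57. -57. -56. -56. -55. -52. -51. -47. -47. -47. -45. -44. -43. -42.
 -40. -39. -39. -39. -38. -30.]
top 1 []
top -1 []
```

```bash
python3 -m pendant '[{"x":0.8,"y":-0.1,"z":3,"rx":-0.009,"ry":0.004,"rz":0,"gripper":0.98},{"x":0,"y":0,"z":4,"rx":0,"ry":0,"rz":0,"gripper":0.98},{"x":0,"y":0,"z":4,"rx":0,"ry":0,"rz":0,"gripper":0.98},{"x":0,"y":0,"z":2,"rx":0,"ry":0,"rz":0,"gripper":0.98},{"x":0,"y":0,"z":0,"rx":0,"ry":0,"rz":0,"gripper":0.98}]'; python3 -c "
from h import *
delta([562.6,22.3,-18],64.1)"
```

```text
time_s: 13.25
position: [560.0, 25.8, 37.3]
tcp_rot: [179.6, -0.1, 64.2]
contact_force: [-0.8, -0.0, -0.8]
gripper_width: 86.3
grip_force: 0.0
shift cm [-0.21  0.35  5.54]
rz then [ 0.006 -0.002  0.002]
pos [560.   25.8  37.3] rot [ 1.796e+02 -1.000e-01  6.420e+01] q [-0.8  0.2 91.3 -0.1 88.1 25. ] t 13.25 F [-0.8 -0.  -0.8] w 86.3 grip 0.0
```

```bash
python3 -m pendant '[{"x":-0.1,"y":0.2,"z":2,"rx":0,"ry":0,"rz":0,"gripper":0.98},{"x":0,"y":0,"z":1.5,"rx":0,"ry":0,"rz":0,"gripper":0.98},{"x":0,"y":0,"z":1,"rx":0,"ry":0,"rz":0,"gripper":0.98},{"x":0,"y":0,"z":0,"rx":0,"ry":0,"rz":0,"gripper":0.98},{"x":0,"y":0,"z":0,"rx":0,"ry":0,"rz":0,"gripper":0.98}]'; python3 -c "
from h import *
delta([562.6,22.3,-18],64.1)"
```

```text
time_s: 13.75
position: [565.1, 23.4, -3.9]
tcp_rot: [179.4, -0.2, 64.2]
contact_force: [0.0, -0.2, 0.0]
gripper_width: 86.0
grip_force: 0.0
shift cm [-0.22 -0.19  1.41]
rz then [ 0.01  -0.004  0.001]
pos [565.1  23.4  -3.9] rot [179.4  -0.2  64.2] q [-1.1  2.3 93.6 -0.  83.5 24.8] t 13.75 F [ 0.  -0.2  0. ] w 86.0 grip 0.0
```

```bash
python3 -m pendant '[{"x":-0.2,"y":-0.2,"z":0.8,"rx":0.01,"ry":-0.004,"rz":0,"gripper":0.98},{"x":0,"y":0,"z":0.6,"rx":0,"ry":0,"rz":0,"gripper":0.98},{"x":0,"y":0,"z":0,"rx":0,"ry":0,"rz":0,"gripper":0.98}]'; python3 -m pendant '[{"x":0,"y":0,"z":0,"rx":0,"ry":0,"rz":0,"gripper":0.6},{"x":0,"y":0,"z":0,"rx":0,"ry":0,"rz":0,"gripper":0.6},{"x":0,"y":0,"z":0,"rx":0,"ry":0,"rz":0,"gripper":0.6},{"x":0,"y":0,"z":0,"rx":0,"ry":0,"rz":0,"gripper":0.6},{"x":0,"y":0,"z":0,"rx":0,"ry":0,"rz":0,"gripper":0.6}]' 25; python3 -c "
from h import *
delta([562.6,22.3,-18],64.1)"
```

```text
time_s: 14.05
position: [561.6, 22.3, -19.9]
tcp_rot: [-179.8, 0.0, 64.1]
contact_force: [-0.7, 0.4, -0.3]
gripper_width: 86.3
grip_force: 0.0
time_s: 14.55
position: [562.5, 22.4, -18.3]
tcp_rot: [-180.0, -0.0, 64.2]
contact_force: [-0.1, 0.1, 0.9]
gripper_width: 61.8
grip_force: 25.0
shift cm [-0.    0.01 -0.03]
rz then [-0.    -0.     0.001]
pos [562.5  22.4 -18.3] rot [-180.    -0.    64.2] q [-1.2  3.2 94.2  0.  82.7 24.6] t 14.55 F [-0.1  0.1  0.9] w 61.8 grip 25.0
```

Regripped by the long sides (61.8 mm, 25 N). Next I'll lift, carry it over the bay and turn it −81°.

```bash
python3 -m pendant '[{"x":0,"y":0,"z":-2,"rx":0,"ry":0,"rz":0,"gripper":0.6},{"x":0,"y":0,"z":-4,"rx":0,"ry":0,"rz":0,"gripper":0.6},{"x":0,"y":0,"z":-4,"rx":0,"ry":0,"rz":0,"gripper":0.6},{"x":-3.8,"y":2,"z":0,"rx":0,"ry":0,"rz":0,"gripper":0.6},{"x":-3.8,"y":2,"z":0,"rx":0,"ry":0,"rz":0,"gripper":0.6},{"x":-3.8,"y":2,"z":0,"rx":0,"ry":0,"rz":0,"gripper":0.6},{"x":-3.8,"y":2,"z":0,"rx":0,"ry":0,"rz":0,"gripper":0.6},{"x":-3.8,"y":2,"z":0,"rx":0,"ry":0,"rz":0,"gripper":0.6},{"x":0,"y":0,"z":0,"rx":0,"ry":0,"rz":0.13,"gripper":0.6},{"x":0,"y":0,"z":0,"rx":0,"ry":0,"rz":0.13,"gripper":0.6},{"x":0,"y":0,"z":0,"rx":0,"ry":0,"rz":0.13,"gripper":0.6},{"x":0,"y":0,"z":0,"rx":0,"ry":0,"rz":0.13,"gripper":0.6},{"x":0,"y":0,"z":0,"rx":0,"ry":0,"rz":0.13,"gripper":0.6},{"x":0,"y":0,"z":0,"rx":0,"ry":0,"rz":0.13,"gripper":0.6},{"x":0,"y":0,"z":0,"rx":0,"ry":0,"rz":0.13,"gripper":0.6},{"x":0,"y":0,"z":0,"rx":0,"ry":0,"rz":0.13,"gripper":0.6},{"x":0,"y":0,"z":0,"rx":0,"ry":0,"rz":0.13,"gripper":0.6},{"x":0,"y":0,"z":0,"rx":0,"ry":0,"rz":0.13,"gripper":0.6},{"x":0,"y":0,"z":0,"rx":0,"ry":0,"rz":0.11,"gripper":0.6},{"x":0,"y":0,"z":0,"rx":0,"ry":0,"rz":0,"gripper":0.6}]'
python3 - <<'E'
from h import *
delta([569.7,-196,60],-17)
p,R,s=tool()
fr={n:manip.grab_frame(n) for n in("scene","top")}
for n,f in fr.items():
    P=cloud(f);q=(P-p)@R;g=f["color"].astype(int)
    m=(abs(q[...,0])<80)&(abs(q[...,1])<48)&(q[...,2]>-45)&(q[...,2]<15)&(g.max(2)>80)
    print(n,m.sum(),np.percentile(q[m],[1,5,50,95,99],axis=0).round(0).tolist())
A=cv2.resize(fr["scene"]["color"][90:190,170:280],(440,400),interpolation=cv2.INTER_CUBIC);B=cv2.resize(fr["top"]["color"][150:250,285:375],(360,400),interpolation=cv2.INTER_CUBIC)
save("over",np.hstack([A,B]))
E
```

```text
time_s: 16.55
position: [568.9, -191.9, 80.0]
tcp_rot: [-180.0, 0.2, -16.7]
contact_force: [0.5, 0.4, -3.6]
gripper_width: 61.9
grip_force: 25.0
shift cm [0.2  0.37 2.  ]
rz then [-0.     0.003  0.006]
pos [ 568.9 -191.9   80. ] rot [-180.     0.2  -16.7] q [-21.9   5.8  81.2   0.   93.2  84.8] t 16.55 F [ 0.5  0.4 -3.6] w 61.9 grip 25.0
scene 37 [[-60.0, -36.0, -45.0], [-60.0, -36.0, -45.0], [47.0, -19.0, -35.0], [57.0, 3.0, -21.0], [57.0, 19.0, -19.0]]
top 2 [[-61.0, -18.0, -44.0], [-59.0, -16.0, -44.0], [-43.0, 5.0, -40.0], [-26.0, 26.0, -35.0], [-24.0, 28.0, -35.0]]
```

View pics/over.png

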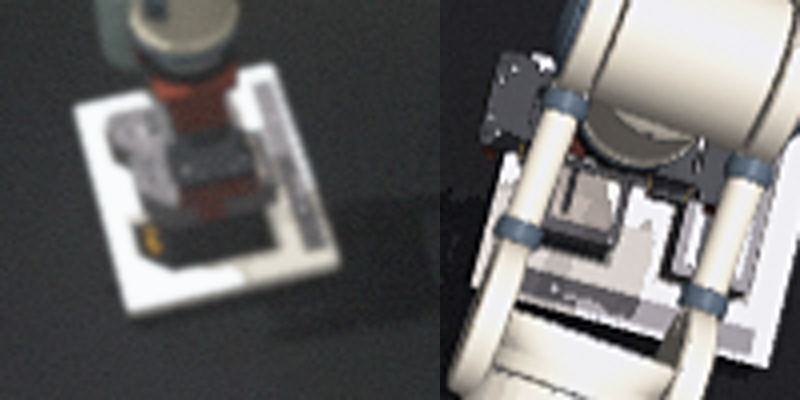

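```bash
python3 -m pendant '[{"x":0.2,"y":0.26,"z":1.5,"rx":0,"ry":0,"rz":0.004,"gripper":0.6},{"x":0,"y":0,"z":1.5,"rx":0,"ry":0,"rz":0,"gripper":0.6},{"x":0,"y":0,"z":1.5,"rx":0,"ry":0,"rz":0,"gripper":0.6},{"x":0,"y":0,"z":0.8,"rx":0,"ry":0,"rz":0,"gripper":0.6},{"x":0,"y":0,"z":0,"rx":0,"ry":0,"rz":0,"gripper":0.6},{"x":0,"y":0,"z":0,"rx":0,"ry":0,"rz":0,"gripper":0.6},{"x":0,"y":0,"z":0,"rx":0,"ry":0,"rz":0,"gripper":0.6}]'
python3 - <<'E'
from h import *
delta([570.1,-195,20],-16.9)
# pack end edges: lines in both views
p,R,s=tool()
for n in("scene","top"):
    f=manip.grab_frame(n); P=cloud(f);q=(P-p)@R;g=f["color"].astype(int)
    m=(abs(q[...,0])<80)&(abs(q[...,1])<33)&(q[...,2]>-62)&(q[...,2]<-42)&(g.max(2)>60)&(g[...,0]<1.25*g[...,2])
    vu=np.argwhere(m); r=(ray(f,vu[:,::-1],p[2]+52.3)-p)@R
    print(n,m.sum(),np.percentile(r,[0,2,50,98,100],axis=0).round(1).tolist(),np.nanmedian(q[m][:,2]).round(1))
    # rim/outer edges of the charger now, cast at 36
E
```

```text
time_s: 17.35
position: [571.3, -195.5, 29.3]
tcp_rot: [-180.0, -0.0, -16.9]
contact_force: [1.0, -0.9, -4.5]
gripper_width: 62.0
grip_force: 25.0
shift cm [-0.13 -0.01  0.93]
rz then [-0.    -0.001  0.001]
pos [ 571.3 -195.5   29.3] rot [-180.    -0.   -16.9] q [-22.1   7.4  84.7   0.   87.9  84.7] t 17.35 F [ 1.  -0.9 -4.5] w 62.0 grip 25.0
scene 182 [[-60.7, -39.8, -52.3], [-60.0, -37.1, -52.3], [33.5, -3.1, -52.3], [56.3, 26.9, -52.3], [57.4, 28.2, -52.3]] -51.5
top 266 [[-63.1, -25.2, -52.3], [-60.5, -22.9, -52.3], [-39.3, 4.0, -52.3], [-16.5, 29.5, -52.3], [-7.0, 30.4, -52.3]] -51.9
```

Measured at the label height, the pack ends read −60.5 and +57, so it sits about 1.3 mm toward tool −x. The present position already allows for that, so I'll lower it gently.

```bash
python3 -m pendant '[{"x":0,"y":0,"z":0.5,"rx":0,"ry":0,"rz":0,"gripper":0.6},{"x":0,"y":0,"z":0.5,"rx":0,"ry":0,"rz":0,"gripper":0.6},{"x":0,"y":0,"z":0,"rx":0,"ry":0,"rz":0,"gripper":0.6},{"x":0,"y":0,"z":0,"rx":0,"ry":0,"rz":0,"gripper":0.6}]'; python3 -m pendant '[{"x":0,"y":0,"z":0.2,"rx":0,"ry":0,"rz":0,"gripper":0.6},{"x":0,"y":0,"z":0.2,"rx":0,"ry":0,"rz":0,"gripper":0.6},{"x":0,"y":0,"z":0,"rx":0,"ry":0,"rz":0,"gripper":0.6}]';python3 -m pendant '[{"x":0,"y":0,"z":0.2,"rx":0,"ry":0,"rz":0,"gripper":0.6},{"x":0,"y":0,"z":0,"rx":0,"ry":0,"rz":0,"gripper":0.6}]'; python3 -c "
from h import *
delta([571.3,-195,5.7],-16.9)"
```

```text
time_s: 17.85
position: [570.4, -195.1, 17.8]
tcp_rot: [-180.0, 0.1, -16.9]
contact_force: [0.0, -0.1, -4.1]
gripper_width: 62.1
grip_force: 25.0
time_s: 18.15
position: [570.5, -195.2, 13.9]
tcp_rot: [-180.0, 0.1, -16.9]
contact_force: [-1.0, -0.5, -5.0]
gripper_width: 61.9
grip_force: 25.0
time_s: 18.35
position: [570.5, -195.2, 12.0]
tcp_rot: [-180.0, 0.1, -16.9]
contact_force: [0.4, -0.1, -4.5]
gripper_width: 61.6
grip_force: 25.0
shift cm [ 0.07 -0.04  0.63]
rz then [-0.     0.001  0.001]
pos [ 570.5 -195.2   12. ] rot [-1.80e+02  1.00e-01 -1.69e+01] q [-22.1   8.   85.8   0.   86.2  84.7] t 18.35 F [ 0.4 -0.1 -4.5] w 61.6 grip 25.0
```

No contact yet, with the underside about 6 mm below the rim. I'll continue in 2 mm steps.

```bash
R='stop'; python3 -m pendant '[{"x":0.05,"y":0,"z":0.2,"rx":0,"ry":0,"rz":0,"gripper":0.6},{"x":0,"y":0,"z":0,"rx":0,"ry":0,"rz":0,"gripper":0.6}]';python3 -m pendant '[{"x":0,"y":0,"z":0.2,"rx":0,"ry":0,"rz":0,"gripper":0.6},{"x":0,"y":0,"z":0,"rx":0,"ry":0,"rz":0,"gripper":0.6}]'; python3 -m pendant '[{"x":0,"y":0,"z":0.1,"rx":0,"ry":0,"rz":0,"gripper":0.6},{"x":0,"y":0,"z":0,"rx":0,"ry":0,"rz":0,"gripper":0.6}]'
```

```text
time_s: 18.55
position: [571.0, -195.4, 10.0]
tcp_rot: [-180.0, 0.1, -16.9]
contact_force: [-0.6, 0.7, -3.9]
gripper_width: 62.1
grip_force: 25.0
time_s: 18.75
position: [571.0, -195.3, 8.0]
tcp_rot: [-180.0, 0.1, -16.9]
contact_force: [0.1, -0.1, -3.3]
gripper_width: 61.6
grip_force: 25.0
time_s: 18.95
position: [571.1, -195.4, 7.2]
tcp_rot: [-180.0, 0.1, -16.9]
contact_force: [0.3, -0.7, -3.8]
gripper_width: 61.6
grip_force: 25.0
```

```bash
python3 -m pendant '[{"x":0,"y":0,"z":0.1,"rx":0,"ry":0,"rz":0,"gripper":0.6},{"x":0,"y":0,"z":0,"rx":0,"ry":0,"rz":0,"gripper":0.6}]';python3 -m pendant '[{"x":0,"y":0,"z":0.1,"rx":0,"ry":0,"rz":0,"gripper":0.6},{"x":0,"y":0,"z":0,"rx":0,"ry":0,"rz":0,"gripper":0.6}]'
```

```text
time_s: 19.15
position: [571.1, -195.4, 6.2]
tcp_rot: [-180.0, 0.1, -16.9]
contact_force: [0.7, 0.1, -4.8]
gripper_width: 61.6
grip_force: 25.0
time_s: 19.35
position: [571.3, -195.5, 5.7]
tcp_rot: [-180.0, 0.0, -16.9]
contact_force: [-1.9, 1.2, -1.8]
gripper_width: 62.1
grip_force: 25.0
```

The pack touched the bay floor at 5.7, as predicted. Now I'll release and back off straight up.

```bash
python3 -m pendant '[{"x":0,"y":0,"z":0,"rx":0,"ry":0,"rz":0,"gripper":0.88},{"x":0,"y":0,"z":0,"rx":0,"ry":0,"rz":0,"gripper":0.88},{"x":0,"y":0,"z":0,"rx":0,"ry":0,"rz":0,"gripper":0.88},{"x":0,"y":0,"z":0,"rx":0,"ry":0,"rz":0,"gripper":0.88},{"x":0,"y":0,"z":-1,"rx":0,"ry":0,"rz":0,"gripper":0.88},{"x":0,"y":0,"z":-3,"rx":0,"ry":0,"rz":0,"gripper":0.88},{"x":0,"y":0,"z":-4,"rx":0,"ry":0,"rz":0,"gripper":0.88},{"x":0,"y":0,"z":-4,"rx":0,"ry":0,"rz":0,"gripper":0.88},{"x":0,"y":3,"z":-4,"rx":0,"ry":0,"rz":0,"gripper":0.88}]'; python3 -m pendant '[{"x":-4,"y":-4,"z":0,"rx":0,"ry":0,"rz":0,"gripper":0.88},{"x":-4,"y":-4,"z":0,"rx":0,"ry":0,"rz":0,"gripper":0.88},{"x":-4,"y":-4,"z":0,"rx":0,"ry":0,"rz":0,"gripper":0.88},{"x":-2,"y":-4,"z":0,"rx":0,"ry":0,"rz":0,"gripper":0.88},{"x":0,"y":-4,"z":0,"rx":0,"ry":0,"rz":0,"gripper":0.88},{"x":0,"y":-4,"z":0,"rx":0,"ry":0,"rz":0,"gripper":0.88},{"x":0,"y":-4,"z":0,"rx":0,"ry":0,"rz":0,"gripper":0.88},{"x":0,"y":0,"z":0,"rx":0,"ry":0,"rz":0,"gripper":0.88}]'
python3 - <<'E'
from h import *
fr={n:manip.grab_frame(n) for n in("scene","top")}
for n,f in fr.items():
    P=cloud(f); g=f["color"].astype(int); z=P[...,2]
    for k,c in(("spare",(570,-195)),("charging",(538,-300))):
        m=(np.hypot(P[...,0]-c[0],P[...,1]-c[1])<75)&(z>48)&(z<75); l=cv2.connectedComponentsWithStats(m.astype(np.uint8)); m=l[1]==1+np.argmax(l[2][1:,4])
        p=ray(f,np.argwhere(m)[:,::-1],58); A=np.c_[P[m][:,:2],np.ones(m.sum())]; pl=np.linalg.lstsq(A,z[m],rcond=None)[0]
        print(n,k,m.sum(),cv2.minAreaRect(p[:,:2].astype(np.float32)),"z",np.median(z[m]).round(1),"tilt",np.degrees(pl[:2]).round(1))
A=cv2.resize(fr["scene"]["color"][90:190,170:280],(440,400),interpolation=cv2.INTER_CUBIC);B=cv2.resize(fr["top"]["color"][150:250,290:380],(360,400),interpolation=cv2.INTER_CUBIC)
save("done",np.hstack([A,B]))
E
```

```text
time_s: 20.25
position: [563.3, -221.8, 168.0]
tcp_rot: [-179.9, -0.0, -16.6]
contact_force: [0.8, -1.6, 0.4]
gripper_width: 77.5
grip_force: 0.0
time_s: 21.05
position: [519.5, 71.1, 166.1]
tcp_rot: [-179.9, 0.0, -16.6]
contact_force: [0.2, -0.1, -0.3]
gripper_width: 77.5
grip_force: 0.0
scene spare 488 ((571.9102783203125, -189.17572021484375), (68.709228515625, 117.92408752441406), 72.82445526123047) z 57.6 tilt [-0.2 -0.7]
scene charging 457 ((539.8916015625, -295.4300231933594), (70.8612060546875, 117.31661224365234), 72.99836730957031) z 57.6 tilt [-0.7 -1.4]
top spare 742 ((567.6841430664062, -193.6018829345703), (62.09263229370117, 118.30998992919922), 73.38148498535156) z 57.2 tilt [0.1 0. ]
top charging 756 ((535.7655029296875, -300.34368896484375), (63.143409729003906, 118.73082733154297), 73.11451721191406) z 57.0 tilt [ 0.1 -0.3]
```

View pics/done.png

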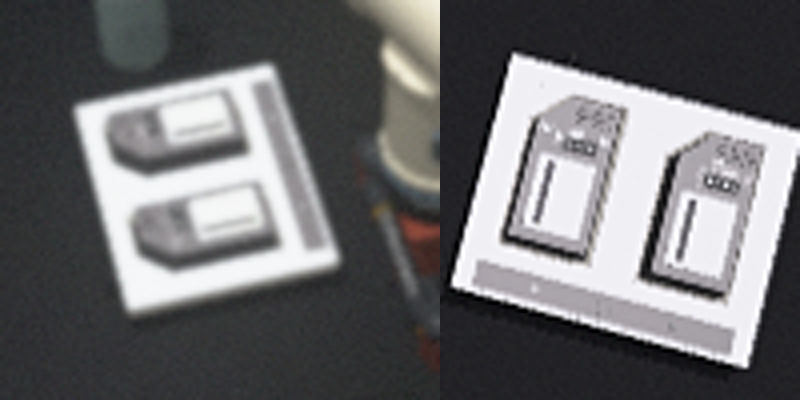

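The picture shows the spare pack seated in the free bay (scene crop around (205,225), top crop around (565,185)), label up and bevel matching its neighbour. Both packs read the same height (57.2 and 57.0), the spare is level, and the charging pack hasn't moved. Handing in.

```bash
python3 -c "
from workcell import manip
print(manip.sign_off())"
```

```text
the job is handed in; nothing more can be done
None
```

The spare pack is seated in the free bay, label up with its bevel matched, and the job was handed in at about 21 s of robot time; the sign-off gave no verdict.

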